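# Move a tag carrier over the end stop to the ready rail

## Task

In the launderette, slide the blue tag carrier along the grey-footed rail right up to its red end stop, lift it over and, keeping hold, bring it in over the free end of the blue-footed rail and lower it gently (no drop, no hard bearing down) onto that rail just inside its red end stop, letting it rest there a moment before going on. Then slide it along on that rail past the green sprung catch until the catch springs up behind it, so that it stays caught between the catch and the black buffer, without ramming the buffer to the end of its travel, and let go. The second rail's height and the place of its catch change each time, so feel for them; leave the yellow carrier and the things on the counter where they are.

Things in the scene. Friction and masses are not known exactly. Their poses are not given: they have to be found in the camera images.
- carrier: blue plastic tag carrier, 0.15 to 0.31 kg, at first hanging on rail A, its saddle 50 to 85 mm short of its stop. Origin: middle of its saddle roof's underside, which sits on the rail's top. z up, y along the rail. Saddle: upside-down U, 24 mm long in y, 28 mm over x; roof z 0 to 8 mm; two 4 mm cheeks down to z -14, 20 mm apart inside, for the 12 mm rail
- grip (a point): on the blue carrier's grip block, 45 mm above its origin. The block stands on the roof: 18 mm in x, 16 mm in y, z 8 to 58 mm above the origin; pinch it from above
- plate (a point): middle of the blue carrier's hanging tag plate, 117 mm below its origin: 6 mm thick in x, 56 mm wide in y, 52 mm high (z -91 to -143 mm). A 4 mm strap, 14 mm wide in y, joins it to the saddle down the -x side (x -10 to -14), so the carrier is a C open to +x: it goes on and off a rail over the free end, saddle above and plate below the rail
- other_carrier: yellow carrier of the same shape and same origin, hanging near the post of rail A, 90 mm or more from the blue one; not to be moved
- stand_a: first stand (rail A), fixed, grey foot plate 110 x 110 x 14 mm. Origin at the post's foot on the counter, z up. A round steel rail 12 mm thick runs level from the post along own +y for 240 mm, at x 0; its top line is at z 220 mm and yields about 1 mm per 4 N of down force. A red upright end stop closes its free end
- stop_a (a point): where rail A's top line meets the inner face of its end stop: a red upright block 12 mm wide, as the rail, and 6 mm thick (own y of the stand 234 to 240 mm), standing 12 mm above the rail's top line. It is rubber-mounted and yields 1 mm per 3 N. The saddle touches it when the carrier's origin is 12 mm short of this point
- stand_b: second stand (rail B), fixed, blue foot plate 110 x 110 x 14 mm. Origin at the post's foot, z up. A 12 mm rail runs level along own -y for 240 mm, at x 0, from a black clamp sleeve on the post. The rail's top line is NOT measured: anywhere from z 185 to 220 mm. The rail yields about 1 mm per 4 N of down force. It carries a yellow dock with green catch and black buffer
- end_b (a point): point on the counter straight below the outer face of rail B's end stop, a red block as on rail A (own y of the stand -234 to -240 mm). From there towards the post come: 69 mm or more of free rail, to set the carrier on; the catch; 20 mm of free rail; the buffer
- post_b (a point): top of rail B's post, z 204 mm. The dock's place along the rail is NOT measured: the catch's upright back face is 105 to 150 mm from the post axis. Buffer face: 28 mm wide, up to 14 mm above the rail's top; dock block behind it: up to 19 mm. The 24 mm saddle fits between catch and buffer only with the buffer pressed in 4 mm
- catch (a joint): how far the green catch is pressed down into the rail, m: 0 = up, 0.005 = level with the rail; a ramp 15 mm long, 5 mm high, with an upright back towards the buffer; springs up with 1.2 N plus 0.3 N per mm. A carrier slid on from the free end pushes it down with about 1 to 3 N along the rail; plastic slides on the rail with a friction of about 0.2
- buffer (a joint): how far the black buffer is pressed in along the stand's +y, m: 0 = fully out, 0.020 = end of its travel; 1.6 N plus 0.4 N per mm. A caught carrier keeps it pressed in about 0.004
- detergent: white detergent bottle, 68 mm wide, 150 mm high, on the counter between robot and rails; origin under its middle
- scoop_cup: orange measuring cup, 72 mm wide, 70 mm high, beyond the rails; origin under its middle
- stain_brush: brush lying on the counter, on the robot's side; origin under its middle
There are look-alikes about, which are no part of the job. Of the things like the carrier, leave any that is pink; of the rest the smaller one is meant.

How it is judged:
By the outcome, as a careful person would: the job done as asked, in the order asked, and still so for the second after the job is handed in, with the robot touching nothing.
It also fails if it takes over 67 s, if anything falls off the work surface, if the arm or the gripper's body presses on something with over 40 N, if the wrist force passes 120 N, or if a joint passes its speed limit or range.

## Robot

A 7-joint arm with a two-finger parallel gripper is mounted at the origin on the work surface. World frame = base frame: x ahead of the robot, y to its left, z up, the work surface at z = 0. Lengths are in m, angles in rad, forces in N, time in s.
With the tool pointing down it reaches from about 0.4 to 0.9 m from the base axis. Payload 5.5 kg.
Tool frame: the origin (TCP) lies midway between the tips of the shut fingers; the grasp point (between the pads) lies 19 mm behind it; z points along the fingers, y is the line along which they close (so a half turn about z gives the same grasp; the last joint's range is limited). The gripper opens to 85 mm and grips with 20 to 120 N. Pads are 22 mm wide; open, the fingers measure 114 mm over their backs; the gripper's body (76 mm by 85 mm) begins 54 mm behind the grasp point. The pads swing forward as they close: fully open they stand 13 mm farther back than shut.
Start: joints at [-0.962, 0.501, -0.427, 1.55, 0.221, 1.138, -0.21], TCP at [0.22, 0.612, 0.231] pointing down, gripper open.
Joint ranges: [-2.88, 2.88], [-0.31, 2.03], [-1.54, 1.56], [0.2, 2.42], [-1.41, 4.55], [0.19, 2.02], [-2.57, 2.57]. Speed limits (rad/s): [2.57, 2.57, 3.14, 3.14, 3.14, 3.14, 3.14].

## Interface

Orientations are given as [roll, pitch, yaw] about the fixed x, y, z axes, in that order (R = Rz(yaw) Ry(pitch) Rx(roll)).
In Python, from bench import sensors, vision, order gives the robot as it stands. The module is installed in compiled form; this text tells all that it offers.
- The arm moves only by the shell command python3 -m handwheel [OPENING] [FORCE], which reads ROWS from standard input. ROWS is a JSON object whose key "ticks" holds a list of rows, 1 to 5 of them, each of 4 numbers: dx, dy, dz in m, then a turn about the tool's z in rad; each row shifts and turns the commanded pose from where the row before left it, along the tool's axes as they then stand; what a row does not reach is not made up. A row lasts 1/8 s, in which the tool goes at most 0.0625 m and 0.188 rad, less where a joint would pass 70% of its speed; a pose out of reach is approached as far as the arm can. OPENING is the finger opening in m, set as the command begins (- or left out keeps the last). The fingers move at their own pace and stop on an object; FORCE is the grip in N (left out, the last holds). Time passes only in rows, so rows that do not move let the fingers close. It prints the time, the measured TCP pose, the force, the opening and the grip force at its end. Input that does not fit is refused with a message, and nothing moves.
- sensors.sense(): the state, without advancing time (a new reading comes with each control period).
- vision.camera(name): name is "side" or "top"; returns (picture, depth): 400x640x3 uint8, blue, green, red; 400x640 float32, m along the optical axis (not along the pixel's ray), 0 where there is no reading.
- vision.calibration(name): a dict with "mtx" (3x3 intrinsics, pixels), "D" ([k1, k2, p1, p2, k3] as OpenCV has them; the pictures are not rectified), "extrinsics" (4x4, takes a point from camera to world coordinates). Camera axes: x right, y down, z forward; pixel columns grow to the right and rows downward; lengths in m; the calibration is good to about 2 mm. A picture is of the moment at which its call begins. calibration takes no time and is no camera call.
- order.sign_off(): hands the job in; it is judged then, once.
The state is a dict: "t": time; "joint_positions": joint angles; "qd": joint speeds; "effort": joint torques, N m; "tcp_pos": TCP position; "orientation": TCP orientation; "contact_force": force on the tool from outside, world axes, zero at the start; "torque": the same for the moment, N m; "gripper_width": finger opening in m; "grip_force": force on a finger pad.
Only numpy, scipy, OpenCV 4.12 (cv2) and the standard library are available. Lean on these libraries where they do the work, as an engineer would, in place of code of your own. Each camera call takes 0.05 s, during which the arm holds its last target. There are 200 camera calls.

## Working session

There is one attempt and no reset: what is moved stays moved. The work goes in short steps, Python scripts to look and compute and a shell command to move; the robot and the scene stay as the last step left them, time stands still between calls to the robot, and variables do not carry over. Pictures are saved under pics/ and viewed, at most 10 in all, crops included, and the job is handed in when it is done.

```bash
mkdir -p pics; cat > h.py <<'E'
import numpy as np, cv2
from bench import sensors, vision, order
def snap(n):
    p,d=vision.camera(n); np.savez(f'{n}.npz',p=p,d=d); return p,d
def load(n):
    z=np.load(f'{n}.npz'); return z['p'],z['d']
def w(n,u,v,z):
    c=vision.calibration(n); K=np.array(c['mtx']);D=np.array(c['D']);E=np.array(c['extrinsics'])
    q=cv2.undistortPoints(np.array([[[u,v]]],float),K,D)[0,0]
    return (E@np.array([q[0]*z,q[1]*z,z,1]))[:3]
def wd(n,d,u,v):
    a=d[v-1:v+2,u-1:u+2]; a=a[a>0]
    return w(n,u,v,np.median(a)) if len(a) else None
def onz(n,u,v,h):
    a=w(n,u,v,0.0);b=w(n,u,v,1.0); return a+(b-a)*(h-a[2])/(b[2]-a[2])
def proj(n,P):
    c=vision.calibration(n);E=np.linalg.inv(np.array(c['extrinsics']))
    return cv2.projectPoints(np.array(P,float).reshape(-1,3),cv2.Rodrigues(E[:3,:3])[0],E[:3,3],np.array(c['mtx']),np.array(c['D']))[0][:,0]
E
python3 - <<'E'
from h import *
s=sensors.sense(); print(s)
for n in('side','top'):
    p,d=snap(n); cv2.imwrite(f'pics/{n}0.png',p)
    print(n,np.round(vision.calibration(n)['extrinsics'],3).tolist(),np.round(vision.calibration(n)['mtx'],1).tolist())
E
```

```text
{'t': 0.0, 'joint_positions': array([-0.96177894,  0.5018668 , -0.42682953,  1.55142468,  0.22079619,
        1.13828882, -0.21028354]), 'qd': array([-5.99636919e-04,  1.28583316e-03,  2.93998662e-05,  2.01397918e-03,
        1.55248351e-04, -7.64935775e-04,  6.57669751e-04]), 'effort': array([-5.13452305e-04, -5.69503391e+01, -5.81680164e+00, -2.80952597e+01,
        1.04591841e-02,  1.17409072e-02, -2.83559024e-05]), 'tcp_pos': array([0.22011495, 0.61087489, 0.23026138]), 'orientation': array([-3.13966685e+00, -9.74703845e-05,  2.79587348e+00]), 'contact_force': array([0.4226803 , 0.43330853, 0.03423275]), 'torque': array([ 0.00413801, -0.03177517, -0.00928567]), 'grip_force': 0.0, 'gripper_width': 0.08535745794053305}
side [[0.936, -0.269, 0.226, 0.318], [-0.351, -0.712, 0.608, -0.721], [-0.002, -0.649, -0.761, 1.064], [0.0, 0.0, 0.0, 1.0]] [[379.7, 0.0, 319.8], [0.0, 379.7, 200.5], [0.0, 0.0, 1.0]]
top [[-0.016, -0.996, 0.091, 0.449], [-1.0, 0.016, 0.003, 0.001], [-0.004, -0.09, -0.996, 1.23], [0.0, 0.0, 0.0, 1.0]] [[396.6, 0.0, 325.4], [0.0, 396.6, 202.1], [0.0, 0.0, 1.0]]
```

View pics/side0.png

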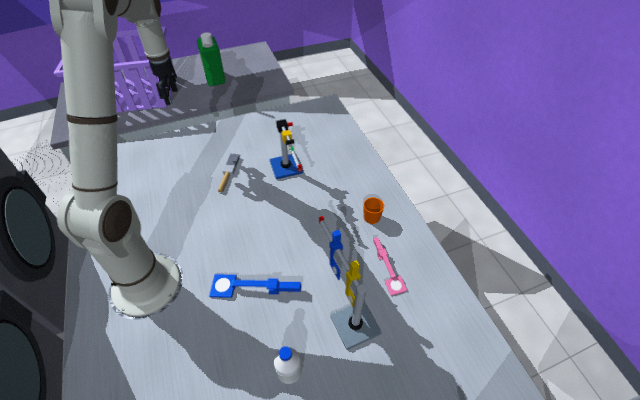

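View pics/top0.png

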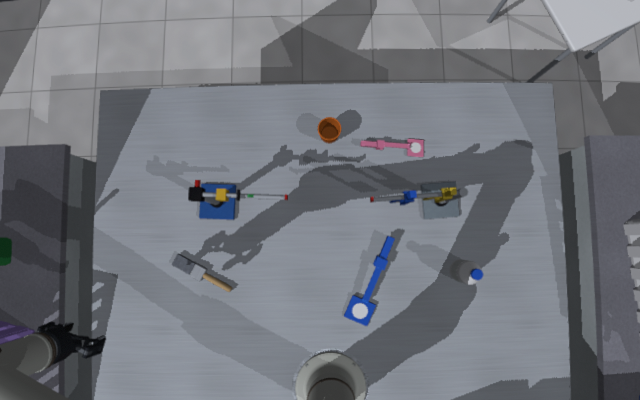

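Side: rail A's post at (355,325), red stop at (321,219), blue carrier at (336,245). Top: stand A foot at (440,200) with red stop (372,199), blue carrier at (408,197). Stand B foot at (218,200) with red stop (286,197). The large blue tag and the pink one lying on the counter are look-alikes. I'll enlarge the rails next.

```bash
python3 - <<'E'
from h import *
p,d=load('top')
a=cv2.resize(p[170:230,360:470],None,fx=7,fy=7,interpolation=cv2.INTER_CUBIC)[:290]
b=cv2.resize(p[170:230,185:295],None,fx=7,fy=7,interpolation=cv2.INTER_CUBIC)[:290]
cv2.imwrite('pics/topc.png',np.vstack([a,b]))
p,d=load('side')
a=cv2.resize(p[110:185,260:340],None,fx=5,fy=5,interpolation=cv2.INTER_CUBIC)
b=cv2.resize(p[205:325,310:390],None,fx=5,fy=5,interpolation=cv2.INTER_CUBIC)
a=cv2.copyMakeBorder(a,0,b.shape[0]-a.shape[0],0,0,cv2.BORDER_CONSTANT)
cv2.imwrite('pics/sidec.png',np.hstack([a,b]))
E
```

```text
(no output)
```

View pics/topc.png

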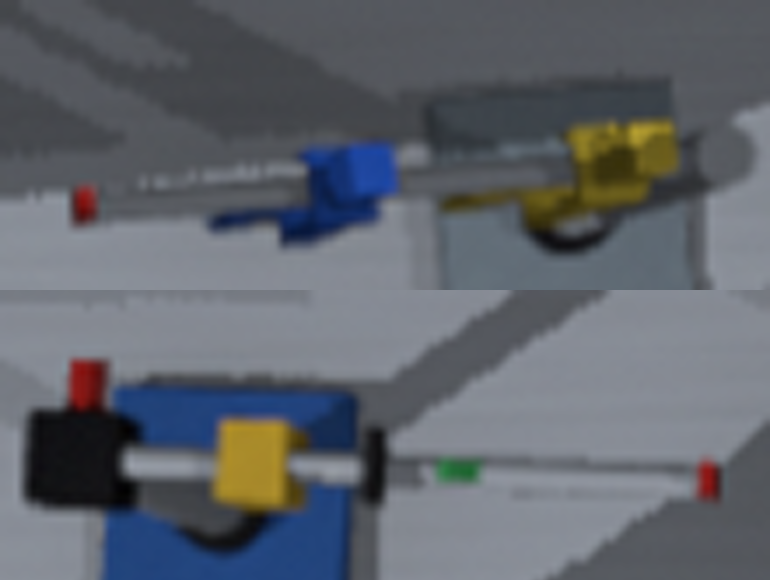

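View pics/sidec.png

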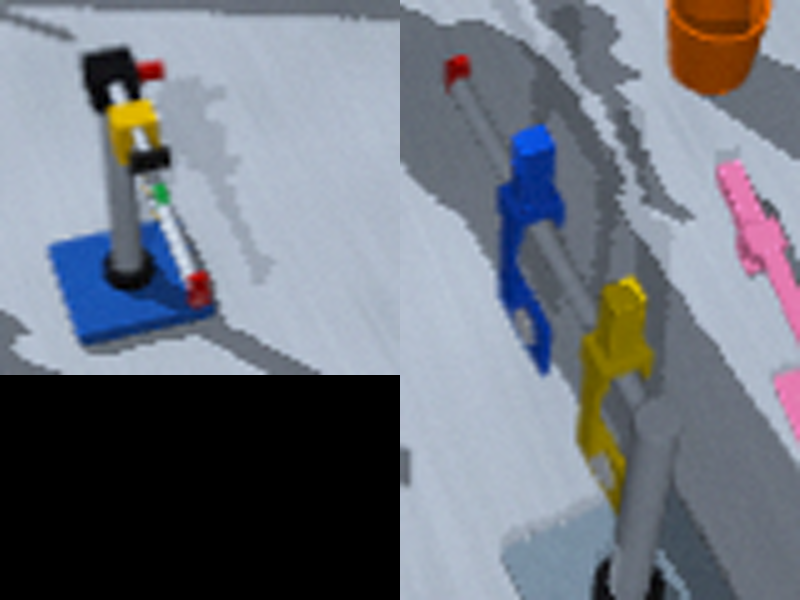

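Crops: top: stop A top at pixel (372,199.3), blue grip top at (413,194.3), stop B at (286.3,197.3), green catch at about (247.5–253.5,195.5), buffer face at about (240,195). Side: rail B's red end stop at (299.5,168).

```bash
python3 - <<'E'
from h import *
np.set_printoptions(precision=4,suppress=True)
p,d=load('top')
for n,u,v,h in [('stopA',372,199.3,.232),('grip',413,194.3,.278),('yel',453.7,191.1,.278),('postA',463,192,.23)]: print(n,onz('top',u,v,h),wd('top',d,int(u),int(v)))
for n,u,v in [('stopB',286,197),('catch',251,195),('buf',239,195),('dock',220,195),('rail',265,196),('rail',275,196),('sleeve',196,195),('clampred',197,184),('railB2',232,195),('railA',380,198),('railA',395,197),('footA nr',425,215),('footB',215,215)]: print(n,wd('top',d,u,v),d[v-1:v+2,u])
for h in (.2,.21,.22,.235): print(h,onz('top',286.3,197.3,h),onz('top',253.5,195.5,h))
ps,ds=load('side')
for n,u,v in [('stopA',321,218),('grip',336,236),('railA',328,229),('stopB',300,167),('railB',295,158),('yelB',287,134),('blk',283,124),('catch',292,148),('railA',343,255)]: print('s',n,wd('side',ds,u,v))
# foot plate corners top face via colour: blue foot
hsv=cv2.cvtColor(p,cv2.COLOR_BGR2HSV)
m=cv2.inRange(hsv,(105,150,60),(125,255,255)); m[:, 245:]=0;m[:150]=0;m[230:]=0
c=max(cv2.findContours(m,0,1)[0],key=cv2.contourArea); r=cv2.minAreaRect(cv2.convexHull(c)); 
for q in cv2.boxPoints(r): print('fB',q,onz('top',q[0],q[1],.014))
E
```

```text
stopA [ 0.5452 -0.1139  0.232 ] [ 0.5459 -0.1138  0.2324]
grip [ 0.5513 -0.2084  0.278 ] [ 0.552  -0.2083  0.2783]
yel [ 0.5576 -0.3084  0.278 ] [ 0.5579 -0.3069  0.2773]
postA [ 0.5603 -0.3481  0.23  ] [ 0.5607 -0.3492  0.2266]
stopB [0.5548 0.104  0.2295] [1.0079 1.0065 1.0055]
catch [0.5628 0.1956 0.2174] [1.0261 1.021  1.0171]
buf [0.5623 0.2248 0.2261] [1.0096 1.011  1.014 ]
dock [0.5627 0.2728 0.2303] [1.0086 1.003  1.0042]
rail [0.5597 0.1596 0.216 ] [1.0206 1.0204 1.0232]
rail [0.5593 0.1337 0.2165] [1.0224 1.0188 1.0176]
sleeve [0.5649 0.3384 0.2202] [1.0173 1.0174 1.02  ]
clampred [0.5946 0.3386 0.213 ] [1.0269 1.0251 1.0306]
railB2 [0.5625 0.2426 0.2274] [1.0098 1.0075 1.0092]
railA [ 0.5496 -0.1362  0.2173] [1.0183 1.0162 1.0197]
railA [ 0.5514 -0.1746  0.2192] [1.0161 1.0156 1.0121]
footA nr [ 0.5149 -0.3017  0.013 ] [1.2151 1.2166 1.2181]
footB [0.5254 0.347  0.0128] [1.2215 1.2202 1.2188]
0.2 [0.5571 0.1062 0.2   ] [0.5633 0.1924 0.2   ]
0.21 [0.5561 0.1052 0.21  ] [0.5622 0.1905 0.21  ]
0.22 [0.555  0.1042 0.22  ] [0.5611 0.1887 0.22  ]
0.235 [0.5535 0.1027 0.235 ] [0.5594 0.1859 0.235 ]
s stopA [ 0.5465 -0.1148  0.2296]
s grip [ 0.5487 -0.2162  0.2766]
s railA [ 0.6137 -0.005   0.0047]
s stopB [0.558  0.103  0.2233]
s railB [0.5575 0.153  0.2183]
s yelB [0.5651 0.2614 0.2322]
s blk [0.5711 0.3305 0.2224]
s catch [0.562  0.1979 0.2227]
s railA [ 0.6214 -0.1202  0.0044]
fB [200. 198.] [0.5789 0.3944 0.014 ]
fB [234. 198.] [0.5772 0.2876 0.014 ]
fB [234. 218.] [0.5152 0.2874 0.014 ]
fB [200. 218.] [0.5167 0.3937 0.014 ]
```

```bash
cat >> h.py <<'E'
def tgt(x,y,z,yaw):
    s=sensors.sense(); from scipy.spatial.transform import Rotation as R
    M=R.from_euler('xyz',s['orientation']).as_matrix()
    print('tool delta',np.round(M.T@(np.array([x,y,z])-s['tcp_pos']),4),'turn',round(-((yaw-s['orientation'][2]+np.pi)%(2*np.pi)-np.pi),4),'F',np.round(s['contact_force'],2),'w',round(s['gripper_width'],4),'t',s['t'])
E
echo '{"ticks":[[0, 0, -0.05, -0.17], [0, 0, -0.05, -0.17], [0, 0, -0.04, -0.07]]}' | python3 -m handwheel 0.06 50
for i in 1; do :; done
echo '{"ticks":[[-0.014, -0.042, 0, 0], [-0.014, -0.042, 0, 0], [-0.014, -0.042, 0, 0], [-0.014, -0.042, 0, 0], [-0.014, -0.042, 0, 0]]}' | python3 -m handwheel
echo '{"ticks":[[-0.014, -0.042, 0, 0], [-0.014, -0.042, 0, 0], [-0.014, -0.042, 0, 0], [-0.014, -0.042, 0, 0], [-0.014, -0.042, 0, 0]]}' | python3 -m handwheel
echo '{"ticks":[[-0.014, -0.042, 0, 0], [-0.014, -0.042, 0, 0], [-0.014, -0.042, 0, 0], [-0.014, -0.042, 0, 0], [-0.014, -0.042, 0, 0]]}' | python3 -m handwheel
echo '{"ticks":[[-0.014, -0.042, 0, 0], [-0.014, -0.042, 0, 0], [-0.014, -0.042, 0, 0], [-0.014, -0.042, 0, 0]]}' | python3 -m handwheel
python3 -c "
from h import *
tgt(.5513,-.2084,.30,3.2056)"
```

```text
t: 0.48
tcp_pos: [0.2202, 0.6116, 0.373]
orientation: [3.141, -0.0, -3.074]
contact_force: [0.5, 0.7, -1.2]
gripper_width: 0.06
grip_force: 0.0
t: 1.1
tcp_pos: [0.304, 0.4047, 0.3709]
orientation: [-3.141, -0.0, -3.078]
contact_force: [1.0, -0.1, 0.1]
gripper_width: 0.06
grip_force: 0.0
t: 1.72
tcp_pos: [0.3871, 0.1998, 0.3711]
orientation: [-3.141, -0.0, -3.077]
contact_force: [0.4, 0.7, -0.4]
gripper_width: 0.0598
grip_force: 0.0
t: 2.35
tcp_pos: [0.4704, -0.005, 0.371]
orientation: [3.142, -0.0, -3.077]
contact_force: [-0.9, 0.6, 0.1]
gripper_width: 0.06
grip_force: 0.0
t: 2.85
tcp_pos: [0.5372, -0.1689, 0.3709]
orientation: [3.141, -0.001, -3.077]
contact_force: [0.3, 0.2, 0.1]
gripper_width: 0.0605
grip_force: 0.0
tool delta [-0.0116 -0.0404  0.0708] turn 0.0006 F [0.26 0.22 0.1 ] w 0.0605 t 2.85
```

```bash

echo '{"ticks":[[-0.0116, -0.0405, 0, 0], [0, 0, 0.03, 0], [0, 0, 0.03, 0], [0, 0, 0.02, 0], [0, 0, 0, 0]]}' | python3 -m handwheel
python3 - <<'E'
from h import *
tgt(.5513,-.2084,.244,3.2056)
p,d=snap('top'); a=p[160:240,350:470]
s,_=snap('side'); b=s[190:300,290:400]
cv2.imwrite('pics/g1.png',np.hstack([cv2.resize(a,(450,300),interpolation=2),cv2.resize(b,(300,300),interpolation=2)]))
E
```

```text
t: 3.48
tcp_pos: [0.5497, -0.2069, 0.2891]
orientation: [3.14, -0.004, -3.077]
contact_force: [-0.1, -0.6, 0.1]
gripper_width: 0.0599
grip_force: 0.0
tool delta [-0.0017 -0.0017  0.0451] turn 0.0003 F [-0.07 -0.59  0.05] w 0.0599 t 3.475
```

View pics/g1.png

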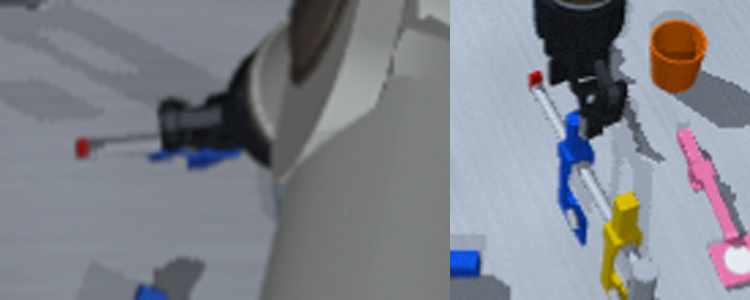

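The gripper is above the block, in line with the rail, with nothing in the way. I'll go down and pinch.

```bash

echo '{"ticks":[[-0.001, -0.001, 0.015, 0], [0, 0, 0.015, 0], [0, 0, 0.015, 0], [0, 0, 0, 0]]}' | python3 -m handwheel
echo '{"ticks":[[0, 0, 0, 0], [0, 0, 0, 0], [0, 0, 0, 0], [0, 0, 0, 0], [0, 0, 0, 0]]}' | python3 -m handwheel 0 60
python3 -c "
from h import *
tgt(.5513,-.2084,.244,3.2056);print(sensors.sense()['torque'])"
```

```text
t: 4.08
tcp_pos: [0.551, -0.2078, 0.2442]
orientation: [3.14, -0.003, -3.077]
contact_force: [-0.3, 0.3, 0.3]
gripper_width: 0.06
grip_force: 0.0
t: 4.7
tcp_pos: [0.5526, -0.2085, 0.2467]
orientation: [-3.141, 0.001, -3.077]
contact_force: [0.5, -0.1, 1.4]
gripper_width: 0.0149
grip_force: 60.4
tool delta [0.0013 0.0001 0.0027] turn 0.0003 F [ 0.46 -0.06  1.4 ] w 0.0149 t 4.7
[-0.02177458 -0.09528161  0.04704076]
```

```bash

echo '{"ticks":[[0, 0.014, 0, 0], [0, 0.016, 0, 0], [0, 0.016, 0, 0], [0, 0.016, 0, 0], [0, 0.008, 0, 0]]}' | python3 -m handwheel
echo '{"ticks":[[0, 0, 0, 0], [0, 0, 0, 0]]}' | python3 -m handwheel
echo '{"ticks":[[0, 0.002, 0, 0], [0, 0.002, 0, 0], [0, 0, 0, 0]]}' | python3 -m handwheel
echo '{"ticks":[[0, 0.002, 0, 0], [0, 0, 0, 0]]}' | python3 -m handwheel
echo '{"ticks":[[0, 0.002, 0, 0], [0, 0, 0, 0]]}' | python3 -m handwheel
```

```text
t: 5.32
tcp_pos: [0.5478, -0.1366, 0.2464]
orientation: [3.141, 0.0, -3.075]
contact_force: [0.3, -1.5, 2.7]
gripper_width: 0.0148
grip_force: 60.6
t: 5.58
tcp_pos: [0.5478, -0.1381, 0.2463]
orientation: [3.141, -0.0, -3.077]
contact_force: [-0.4, 2.3, 3.6]
gripper_width: 0.0152
grip_force: 60.6
t: 5.95
tcp_pos: [0.5474, -0.1351, 0.2463]
orientation: [-3.141, -0.0, -3.078]
contact_force: [-0.7, -1.2, 3.1]
gripper_width: 0.0152
grip_force: 60.7
t: 6.2
tcp_pos: [0.5473, -0.1324, 0.2463]
orientation: [3.142, -0.0, -3.077]
contact_force: [0.3, -1.2, 3.5]
gripper_width: 0.0152
grip_force: 60.7
t: 6.45
tcp_pos: [0.5472, -0.1301, 0.2462]
orientation: [3.141, -0.0, -3.077]
contact_force: [-0.4, -0.6, 3.3]
gripper_width: 0.0153
grip_force: 60.7
```

```bash

echo '{"ticks":[[0, 0.0015, 0, 0], [0, 0, 0, 0]]}' | python3 -m handwheel
echo '{"ticks":[[0, 0.0015, 0, 0], [0, 0, 0, 0]]}' | python3 -m handwheel
python3 -c "
from h import *
tgt(.5452,-.1289,.246,3.2056)"
```

```text
t: 6.7
tcp_pos: [0.5471, -0.1288, 0.2463]
orientation: [3.141, -0.0, -3.077]
contact_force: [-0.2, -1.9, 2.7]
gripper_width: 0.0148
grip_force: 60.7
t: 6.95
tcp_pos: [0.547, -0.1275, 0.2463]
orientation: [-3.142, -0.0, -3.077]
contact_force: [0.2, -2.2, 3.3]
gripper_width: 0.0153
grip_force: 60.7
tool delta [ 0.0019 -0.0013  0.0003] turn 0.0003 F [ 0.22 -2.15  3.34] w 0.0153 t 6.95
```

```bash

echo '{"ticks":[[0, 0.0015, 0, 0], [0, 0, 0, 0], [0, 0, 0, 0]]}' | python3 -m handwheel
echo '{"ticks":[[0, 0.001, 0, 0], [0, 0, 0, 0], [0, 0, 0, 0]]}' | python3 -m handwheel
```

```text
t: 7.32
tcp_pos: [0.5469, -0.1267, 0.2464]
orientation: [-3.141, 0.0, -3.078]
contact_force: [0.5, -4.2, 3.6]
gripper_width: 0.0148
grip_force: 60.7
t: 7.7
tcp_pos: [0.5469, -0.126, 0.2464]
orientation: [-3.14, 0.0, -3.078]
contact_force: [0.4, -5.8, 3.6]
gripper_width: 0.0148
grip_force: 60.6
```

Contact with stop A is clear: the push force builds to 5.8 N at y≈-0.127. I'll back off a little and lift.

```bash

echo '{"ticks":[[0, -0.002, 0, 0], [0, 0, -0.01, 0], [0, 0, -0.014, 0], [0, 0, -0.014, 0], [0, 0, 0, 0]]}' | python3 -m handwheel
echo '{"ticks":[[0, 0, 0, 0], [0, 0, 0, 0]]}' | python3 -m handwheel
python3 -c "
from h import *
tgt(.5545,.1035-.05,.284,np.pi-.045);print(sensors.sense()['torque'])"
```

```text
t: 8.32
tcp_pos: [0.548, -0.1263, 0.2861]
orientation: [3.141, 0.003, -3.076]
contact_force: [1.3, -0.3, -1.6]
gripper_width: 0.0153
grip_force: 60.1
t: 8.57
tcp_pos: [0.5465, -0.1268, 0.2837]
orientation: [3.141, -0.001, -3.077]
contact_force: [-0.5, 0.2, -1.7]
gripper_width: 0.0147
grip_force: 60.1
tool delta [-0.0195  0.1794 -0.0002] turn 0.1094 F [-0.45  0.16 -1.71] w 0.0147 t 8.575
[-0.03460787  0.03715428 -0.04174702]
```

```bash
python3 - <<'E'
from h import *
np.set_printoptions(precision=4,suppress=True)
P0=None
# re-shot: top camera now
p,d=snap('top'); ps,ds=snap('side')
for n,d in(('top',d),('side',ds)):
    c=vision.calibration(n);K=np.array(c['mtx']);D=np.array(c['D']);E=np.array(c['extrinsics'])
    vv,uu=np.mgrid[0:400,0:640]; q=cv2.undistortPoints(np.dstack([uu,vv]).reshape(-1,1,2).astype(float),K,D)[:,0]
    z=d.reshape(-1,1); X=np.hstack([q*z,z])@E[:3,:3].T+E[:3,3]; X=X.reshape(400,640,3)
    for lo,hi in((.1,.107),(.11,.13),(.13,.15),(.15,.17),(.17,.19),(.19,.21),(.22,.24),(.245,.285),(.32,.36)):
        m=(X[...,1]>lo)&(X[...,1]<hi)&(abs(X[...,0]-.56)<.025)&(X[...,2]>.195)&(X[...,2]<.25)
        A=X[m]; 
        if len(A): print(n,lo,hi,len(A),A.mean(0),A.max(0)-A.min(0))
E
```

```text
top 0.1 0.107 14 [0.5556 0.1042 0.2255] [0.0109 0.0046 0.0133]
top 0.11 0.13 40 [0.5566 0.1196 0.2155] [0.0114 0.019  0.011 ]
top 0.13 0.15 40 [0.5568 0.1402 0.2159] [0.0111 0.0192 0.0104]
top 0.15 0.17 30 [0.5584 0.1603 0.2163] [0.0081 0.0185 0.008 ]
top 0.17 0.19 35 [0.5595 0.1805 0.2158] [0.011  0.0198 0.0092]
top 0.19 0.21 39 [0.5603 0.1997 0.2178] [0.011  0.0192 0.0135]
top 0.22 0.24 60 [0.5613 0.2288 0.2265] [0.0258 0.0187 0.0213]
top 0.245 0.285 164 [0.563  0.2666 0.2253] [0.0295 0.039  0.0354]
top 0.32 0.36 221 [0.5664 0.3387 0.2189] [0.0346 0.0392 0.03  ]
side 0.1 0.107 26 [0.556  0.1035 0.2215] [0.0125 0.0065 0.0267]
side 0.11 0.13 7 [0.5541 0.1239 0.2151] [0.0079 0.0126 0.0086]
side 0.13 0.15 18 [0.557  0.1402 0.2168] [0.0115 0.0193 0.0069]
side 0.15 0.17 15 [0.5577 0.1597 0.2178] [0.0109 0.0197 0.0064]
side 0.17 0.19 16 [0.5579 0.1807 0.2173] [0.0107 0.0174 0.0067]
side 0.19 0.21 16 [0.5591 0.1992 0.2184] [0.0095 0.0181 0.028 ]
side 0.22 0.24 50 [0.5611 0.2268 0.2255] [0.0283 0.0194 0.0363]
side 0.245 0.285 89 [0.5613 0.2655 0.2256] [0.0305 0.0376 0.0361]
side 0.32 0.36 110 [0.5652 0.3356 0.2179] [0.0362 0.0384 0.0303]
```

```bash

echo '{"ticks":[[-0.004, 0.035, 0, 0], [-0.005, 0.045, 0, 0], [-0.005, 0.045, 0, 0], [-0.005, 0.04, 0, 0], [0, 0.014, 0, 0.05]]}' | python3 -m handwheel
echo '{"ticks":[[0, 0, 0, 0.06], [0, 0, 0, 0], [0, 0, 0, 0]]}' | python3 -m handwheel
python3 -c "
from h import *
tgt(.5569,.125,.284,np.pi-.046)"
```

```text
t: 9.3
tcp_pos: [0.5541, 0.0567, 0.2839]
orientation: [3.14, -0.001, -3.124]
contact_force: [-0.8, -0.3, -1.5]
gripper_width: 0.015
grip_force: 60.1
t: 9.68
tcp_pos: [0.5544, 0.0524, 0.2841]
orientation: [-3.141, -0.0, 3.096]
contact_force: [0.8, -0.7, -1.2]
gripper_width: 0.015
grip_force: 60.1
tool delta [0.0008 0.0726 0.0001] turn 0.0007 F [ 0.77 -0.67 -1.16] w 0.015 t 9.675
```

```bash

echo '{"ticks":[[0.0008, 0.0126, 0, 0], [0, 0.02, 0, 0], [0, 0.02, 0, 0], [0, 0.02, 0, 0], [0, 0, 0, 0]]}' | python3 -m handwheel
echo '{"ticks":[[0, 0, 0, 0], [0, 0, 0, 0]]}' | python3 -m handwheel
python3 - <<'E'
from h import *
tgt(.5569,.125,.284,np.pi-.046)
p,_=snap('top'); s,_=snap('side')
cv2.imwrite('pics/b1.png',np.hstack([cv2.resize(p[165:235,190:300],(440,280),interpolation=2),cv2.resize(s[120:220,255:355],(350,350),interpolation=2)[:280]]))
E
```

```text
t: 10.3
tcp_pos: [0.5566, 0.1287, 0.2841]
orientation: [3.14, -0.0, 3.101]
contact_force: [-0.5, 0.5, -1.4]
gripper_width: 0.0152
grip_force: 60.1
t: 10.55
tcp_pos: [0.5571, 0.1242, 0.2843]
orientation: [-3.141, -0.0, 3.094]
contact_force: [-0.3, -0.9, -0.9]
gripper_width: 0.0149
grip_force: 60.1
tool delta [0.0002 0.0008 0.0003] turn -0.0014 F [-0.33 -0.88 -0.94] w 0.0149 t 10.55
```

View pics/b1.png

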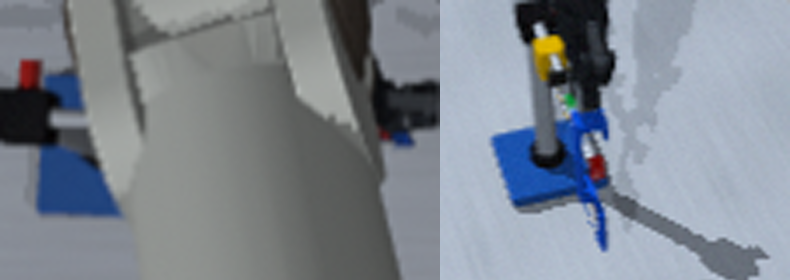

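The carrier is over rail B with its strap on the robot side and the red stop inside the C, behind the saddle. I'll lower it and feel for the rail.

```bash

echo '{"ticks":[[0, 0, 0.01, 0], [0, 0, 0.01, 0], [0, 0, 0.008, 0], [0, 0, 0, 0], [0, 0, 0, 0]]}' | python3 -m handwheel
echo '{"ticks":[[0, 0, 0.002, 0], [0, 0, 0.002, 0], [0, 0, 0, 0]]}' | python3 -m handwheel
echo '{"ticks":[[0, 0, 0.0015, 0], [0, 0, 0, 0], [0, 0, 0, 0]]}' | python3 -m handwheel
```

```text
t: 11.28
tcp_pos: [0.5571, 0.1254, 0.2564]
orientation: [3.141, 0.0, 3.096]
contact_force: [-0.2, 0.5, -1.9]
gripper_width: 0.0149
grip_force: 60.0
t: 11.65
tcp_pos: [0.5569, 0.1254, 0.2522]
orientation: [-3.142, -0.0, 3.096]
contact_force: [-0.3, 0.1, -1.5]
gripper_width: 0.015
grip_force: 60.0
t: 12.02
tcp_pos: [0.5569, 0.1254, 0.2508]
orientation: [3.142, -0.0, 3.096]
contact_force: [-0.2, -0.3, -1.6]
gripper_width: 0.0151
grip_force: 60.0
```

```bash

echo '{"ticks":[[0, 0, 0.0015, 0], [0, 0, 0, 0], [0, 0, 0, 0]]}' | python3 -m handwheel
echo '{"ticks":[[0, 0, 0.001, 0], [0, 0, 0, 0], [0, 0, 0, 0]]}' | python3 -m handwheel
echo '{"ticks":[[0, 0, 0.001, 0], [0, 0, 0, 0], [0, 0, 0, 0]]}' | python3 -m handwheel
```

```text
t: 12.4
tcp_pos: [0.5569, 0.1254, 0.2493]
orientation: [-3.142, -0.0, 3.096]
contact_force: [0.8, 0.8, -1.8]
gripper_width: 0.0151
grip_force: 60.0
t: 12.78
tcp_pos: [0.5569, 0.1254, 0.2483]
orientation: [-3.142, -0.0, 3.096]
contact_force: [0.2, -0.2, -0.4]
gripper_width: 0.0149
grip_force: 60.0
t: 13.15
tcp_pos: [0.557, 0.1254, 0.2473]
orientation: [3.142, -0.0, 3.096]
contact_force: [0.4, -0.6, -1.1]
gripper_width: 0.0151
grip_force: 60.0
```

```bash

echo '{"ticks":[[0, 0, 0.0007, 0], [0, 0, 0, 0], [0, 0, 0, 0]]}' | python3 -m handwheel
echo '{"ticks":[[0, 0, 0.0007, 0], [0, 0, 0, 0], [0, 0, 0, 0]]}' | python3 -m handwheel
echo '{"ticks":[[0, 0, 0, 0], [0, 0, 0, 0]]}' | python3 -m handwheel
```

```text
t: 13.52
tcp_pos: [0.5569, 0.1254, 0.2466]
orientation: [3.142, -0.0, 3.096]
contact_force: [0.7, 0.6, -1.8]
gripper_width: 0.0151
grip_force: 60.0
t: 13.9
tcp_pos: [0.557, 0.1254, 0.2459]
orientation: [-3.142, -0.0, 3.096]
contact_force: [0.4, 0.1, -1.4]
gripper_width: 0.0151
grip_force: 60.0
t: 14.15
tcp_pos: [0.5569, 0.1254, 0.2459]
orientation: [-3.142, -0.0, 3.096]
contact_force: [0.3, 0.1, -1.5]
gripper_width: 0.0152
grip_force: 60.0
```

```bash

echo '{"ticks":[[0, 0, 0.0007, 0], [0, 0, 0, 0], [0, 0, 0, 0]]}' | python3 -m handwheel
echo '{"ticks":[[0, 0, 0.0007, 0], [0, 0, 0, 0], [0, 0, 0, 0]]}' | python3 -m handwheel
echo '{"ticks":[[0, 0, 0.0007, 0], [0, 0, 0, 0], [0, 0, 0, 0]]}' | python3 -m handwheel
```

```text
t: 14.52
tcp_pos: [0.557, 0.1254, 0.2452]
orientation: [3.142, -0.0, 3.096]
contact_force: [-0.1, -0.3, -1.2]
gripper_width: 0.0154
grip_force: 60.0
t: 14.9
tcp_pos: [0.557, 0.1254, 0.2447]
orientation: [3.142, 0.0, 3.096]
contact_force: [-0.2, -0.2, 1.0]
gripper_width: 0.0152
grip_force: 60.3
t: 15.28
tcp_pos: [0.5571, 0.1254, 0.2441]
orientation: [3.141, 0.0, 3.096]
contact_force: [-1.7, -0.0, 2.8]
gripper_width: 0.0149
grip_force: 60.6
```

Contact felt at TCP z≈0.245, with about 4 N on the rail. I'll let it rest a second, then slide.

```bash

echo '{"ticks":[[0, 0, 0, 0], [0, 0, 0, 0], [0, 0, 0, 0], [0, 0, 0, 0], [0, 0, 0, 0]]}' | python3 -m handwheel
echo '{"ticks":[[0, 0, 0, 0], [0, 0, 0, 0], [0, 0, 0, 0], [0, 0, 0, 0], [0, 0, 0, 0]]}' | python3 -m handwheel
echo '{"ticks":[[0, 0.005, 0, 0], [0, 0.01, 0, 0], [0, 0.01, 0, 0], [0, 0.01, 0, 0], [0, 0.01, 0, 0]]}' | python3 -m handwheel
echo '{"ticks":[[0, 0.003, 0, 0], [0, 0, 0, 0], [0, 0, 0, 0]]}' | python3 -m handwheel
echo '{"ticks":[[0, 0.004, 0, 0], [0, 0, 0, 0], [0, 0, 0, 0]]}' | python3 -m handwheel
echo '{"ticks":[[0, 0.004, 0, 0], [0, 0, 0, 0], [0, 0, 0, 0]]}' | python3 -m handwheel
echo '{"ticks":[[0, 0.004, 0, 0], [0, 0, 0, 0], [0, 0, 0, 0]]}' | python3 -m handwheel
```

```text
t: 15.9
tcp_pos: [0.557, 0.1254, 0.2439]
orientation: [3.142, 0.0, 3.096]
contact_force: [-0.8, -0.9, 4.0]
gripper_width: 0.0149
grip_force: 60.7
t: 16.52
tcp_pos: [0.557, 0.1254, 0.2438]
orientation: [3.142, 0.0, 3.096]
contact_force: [0.3, -0.2, 4.2]
gripper_width: 0.0154
grip_force: 60.7
t: 17.15
tcp_pos: [0.559, 0.1713, 0.2438]
orientation: [3.142, -0.0, 3.096]
contact_force: [0.1, -2.1, 3.6]
gripper_width: 0.0149
grip_force: 60.8
t: 17.52
tcp_pos: [0.5591, 0.1743, 0.2439]
orientation: [3.14, 0.0, 3.096]
contact_force: [-1.2, 2.3, 3.4]
gripper_width: 0.0152
grip_force: 60.7
t: 17.9
tcp_pos: [0.5594, 0.1769, 0.2438]
orientation: [-3.141, 0.0, 3.095]
contact_force: [-0.0, -1.6, 4.1]
gripper_width: 0.0149
grip_force: 60.9
t: 18.27
tcp_pos: [0.5596, 0.1815, 0.2438]
orientation: [3.141, 0.0, 3.096]
contact_force: [-0.5, -0.6, 4.3]
gripper_width: 0.0151
grip_force: 60.8
t: 18.65
tcp_pos: [0.5597, 0.1856, 0.2438]
orientation: [3.141, 0.0, 3.096]
contact_force: [0.7, -1.6, 3.7]
gripper_width: 0.0151
grip_force: 60.8
```

```bash

echo '{"ticks":[[0, 0.004, 0, 0], [0, 0, 0, 0]]}' | python3 -m handwheel
echo '{"ticks":[[0, 0.004, 0, 0], [0, 0, 0, 0]]}' | python3 -m handwheel
echo '{"ticks":[[0, 0.004, 0, 0], [0, 0, 0, 0]]}' | python3 -m handwheel
echo '{"ticks":[[0, 0.004, 0, 0], [0, 0, 0, 0]]}' | python3 -m handwheel
echo '{"ticks":[[0, 0.004, 0, 0], [0, 0, 0, 0], [0, 0, 0, 0]]}' | python3 -m handwheel
echo '{"ticks":[[0, 0.003, 0, 0], [0, 0, 0, 0], [0, 0, 0, 0]]}' | python3 -m handwheel
```

```text
t: 18.9
tcp_pos: [0.5599, 0.1897, 0.2438]
orientation: [3.141, 0.0, 3.096]
contact_force: [-0.1, -2.3, 3.3]
gripper_width: 0.0152
grip_force: 60.9
t: 19.15
tcp_pos: [0.56, 0.1945, 0.2438]
orientation: [3.14, 0.0, 3.097]
contact_force: [-0.2, -0.4, 3.5]
gripper_width: 0.015
grip_force: 60.9
t: 19.4
tcp_pos: [0.5601, 0.1983, 0.2438]
orientation: [3.141, -0.0, 3.097]
contact_force: [-0.2, 0.1, 3.2]
gripper_width: 0.0151
grip_force: 60.8
t: 19.65
tcp_pos: [0.5604, 0.202, 0.2438]
orientation: [3.141, 0.0, 3.096]
contact_force: [-0.3, -0.1, 2.7]
gripper_width: 0.0151
grip_force: 60.9
t: 20.02
tcp_pos: [0.5606, 0.2059, 0.2439]
orientation: [3.141, 0.0, 3.096]
contact_force: [0.1, -0.4, 4.2]
gripper_width: 0.0153
grip_force: 60.8
t: 20.4
tcp_pos: [0.5607, 0.2084, 0.2438]
orientation: [3.141, -0.0, 3.096]
contact_force: [0.1, -1.9, 4.0]
gripper_width: 0.0148
grip_force: 60.9
```

```bash

echo '{"ticks":[[0, 0.002, 0, 0], [0, 0, 0, 0], [0, 0, 0, 0]]}' | python3 -m handwheel
echo '{"ticks":[[0, 0.002, 0, 0], [0, 0, 0, 0], [0, 0, 0, 0]]}' | python3 -m handwheel
echo '{"ticks":[[0, 0.002, 0, 0], [0, 0, 0, 0], [0, 0, 0, 0]]}' | python3 -m handwheel
echo '{"ticks":[[0, 0.002, 0, 0], [0, 0, 0, 0], [0, 0, 0, 0]]}' | python3 -m handwheel
```

```text
t: 20.78
tcp_pos: [0.5609, 0.2103, 0.2438]
orientation: [3.141, 0.0, 3.096]
contact_force: [0.1, -1.6, 4.5]
gripper_width: 0.015
grip_force: 60.9
t: 21.15
tcp_pos: [0.5609, 0.2126, 0.2438]
orientation: [3.141, 0.0, 3.096]
contact_force: [-0.3, -1.8, 3.6]
gripper_width: 0.0153
grip_force: 60.9
t: 21.52
tcp_pos: [0.561, 0.2142, 0.2438]
orientation: [-3.142, -0.0, 3.096]
contact_force: [-0.4, -2.3, 3.9]
gripper_width: 0.0151
grip_force: 60.9
t: 21.9
tcp_pos: [0.5611, 0.2158, 0.2437]
orientation: [-3.141, -0.0, 3.096]
contact_force: [-0.1, -4.7, 5.1]
gripper_width: 0.0149
grip_force: 60.9
```

```bash

echo '{"ticks":[[0, 0.002, 0, 0], [0, 0, 0, 0], [0, 0, 0, 0]]}' | python3 -m handwheel
echo '{"ticks":[[0, 0.0015, 0, 0], [0, 0, 0, 0], [0, 0, 0, 0]]}' | python3 -m handwheel
echo '{"ticks":[[0, 0.0015, 0, 0], [0, 0, 0, 0], [0, 0, 0, 0]]}' | python3 -m handwheel
```

```text
t: 22.28
tcp_pos: [0.5612, 0.2182, 0.2437]
orientation: [-3.141, -0.0, 3.096]
contact_force: [0.2, -4.2, 3.7]
gripper_width: 0.0148
grip_force: 60.8
t: 22.65
tcp_pos: [0.5613, 0.2193, 0.2437]
orientation: [-3.141, -0.0, 3.095]
contact_force: [0.4, -4.6, 3.0]
gripper_width: 0.0147
grip_force: 60.8
t: 23.02
tcp_pos: [0.5614, 0.2206, 0.2437]
orientation: [-3.141, -0.0, 3.095]
contact_force: [-0.0, -6.4, 4.8]
gripper_width: 0.015
grip_force: 60.9
```

Buffer is pressed in by about 7 mm. I'll ease back to feel whether the catch is up behind it.

```bash

echo '{"ticks":[[0, -0.0015, 0, 0], [0, 0, 0, 0], [0, 0, 0, 0]]}' | python3 -m handwheel
echo '{"ticks":[[0, -0.0015, 0, 0], [0, 0, 0, 0], [0, 0, 0, 0]]}' | python3 -m handwheel
echo '{"ticks":[[0, -0.0015, 0, 0], [0, 0, 0, 0], [0, 0, 0, 0]]}' | python3 -m handwheel
echo '{"ticks":[[0, -0.001, 0, 0], [0, 0, 0, 0], [0, 0, 0, 0]]}' | python3 -m handwheel
```

```text
t: 23.4
tcp_pos: [0.5613, 0.2204, 0.2439]
orientation: [3.141, 0.0, 3.096]
contact_force: [0.4, -3.3, 4.2]
gripper_width: 0.0147
grip_force: 60.8
t: 23.78
tcp_pos: [0.5612, 0.2186, 0.2439]
orientation: [3.141, 0.0, 3.096]
contact_force: [0.3, -0.9, 2.4]
gripper_width: 0.0149
grip_force: 60.8
t: 24.15
tcp_pos: [0.5612, 0.2177, 0.244]
orientation: [3.14, 0.0, 3.096]
contact_force: [1.3, 0.9, 3.7]
gripper_width: 0.0148
grip_force: 60.7
t: 24.52
tcp_pos: [0.5611, 0.2174, 0.244]
orientation: [3.14, 0.001, 3.097]
contact_force: [1.6, 5.3, 1.9]
gripper_width: 0.0151
grip_force: 60.6
```

The catch holds: +5.3 N against pulling back, and the tool stopped at y=0.2174. I'll relieve the load, open and withdraw upward.

```bash

echo '{"ticks":[[0, 0.001, 0, 0], [0, 0, -0.001, 0], [0, 0, 0, 0], [0, 0, 0, 0]]}' | python3 -m handwheel
echo '{"ticks":[[0, 0, 0, 0], [0, 0, 0, 0], [0, 0, 0, 0], [0, 0, 0, 0]]}' | python3 -m handwheel 0.04
echo '{"ticks":[[0, 0, -0.01, 0], [0, 0, -0.025, 0], [0, 0, -0.04, 0], [0, 0, -0.04, 0], [0, 0, -0.02, 0]]}' | python3 -m handwheel
echo '{"ticks":[[0.03, 0, 0, 0], [0.05, 0, 0, 0], [0.05, 0, 0, 0], [0.03, 0, 0, 0], [0, 0, 0, 0]]}' | python3 -m handwheel
python3 - <<'E'
from h import *
p,_=snap('top'); s,_=snap('side')
cv2.imwrite('pics/end.png',np.hstack([cv2.resize(p[165:235,190:300],(440,280),interpolation=2),cv2.resize(s[110:190,250:340],(350,311),interpolation=2)[:280]]))
cv2.imwrite('pics/end2.png',s)
E
```

```text
t: 25.02
tcp_pos: [0.5611, 0.2174, 0.2445]
orientation: [3.141, -0.0, 3.096]
contact_force: [2.3, 5.3, 0.7]
gripper_width: 0.0149
grip_force: 60.3
t: 25.52
tcp_pos: [0.561, 0.2163, 0.2446]
orientation: [-3.141, -0.001, 3.095]
contact_force: [-0.1, -0.0, 0.3]
gripper_width: 0.0402
grip_force: 0.0
t: 26.15
tcp_pos: [0.562, 0.2171, 0.3836]
orientation: [3.14, 0.004, 3.096]
contact_force: [-0.7, 0.4, -0.0]
gripper_width: 0.0401
grip_force: 0.0
t: 26.78
tcp_pos: [0.3996, 0.2247, 0.3812]
orientation: [3.14, 0.002, 3.099]
contact_force: [0.2, 0.6, -0.3]
gripper_width: 0.0399
grip_force: 0.0
```

View pics/end.png

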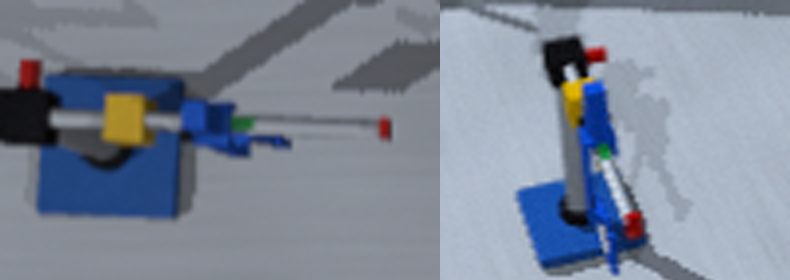

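The blue carrier stands free on rail B. The green catch, at (243,123) in the top view, is up directly behind its saddle, and the buffer side is towards the post. The gripper is clear.

```bash
python3 -c "
from bench import order; print(order.sign_off())"
```

```text
the job is handed in; nothing more can be done
None
```

The blue carrier is on rail B, caught between the raised catch and the buffer, released with the gripper clear; I handed the job in at about 27 s, and no verdict came back.

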